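# Press the drill-jig slide under its drag spring

## Robot

A 7-joint arm with a two-finger parallel gripper is mounted at the origin on the work surface; the furniture and walls round the work are solid. World frame = base frame: x ahead of the robot, y to its left, z up, the work surface at z = 0. Lengths are in m, angles in rad, forces in N, time in s.
With the tool pointing down it reaches from about 0.35 to 0.9 m from the base axis. Payload 8.1 kg.
Tool frame: the origin (TCP) lies midway between the tips of the shut fingers; the grasp point (between the pads) lies 19 mm behind it; z points along the fingers, x is the direction in which the jaws open and shut, and the axes are right-handed (so a half turn about z gives the same grasp; the last joint's range is limited). The gripper opens to 92 mm and grips with 3 to 60 N. Pads are 19 mm wide; open, the fingers measure 130 mm over their backs; the gripper's body (75 mm by 190 mm) begins 47 mm behind the grasp point.
Start: joints at [1.228, 0.434, 0.025, 1.573, -0.012, 1.134, -0.075], TCP at [0.148, -0.607, 0.227] pointing down, gripper open.
Joint ranges: [-2.62, 2.62], [-0.44, 2.09], [-1.27, 1.32], [0.08, 2.57], [-1.32, 4.46], [0.12, 2], [-2.74, 2.74]. Speed limits (rad/s): [2.22, 2.22, 3.01, 3.01, 3.14, 3.14, 3.14].

## Interface

Orientations are given as a rotation vector (axis times angle).
In Python, from cell import arm gives the robot as it stands. The module is installed in compiled form; this text tells all that it offers.
- The arm moves only by the tool play_rows, never from a script. Its argument "motion" is a list of rows, each a list of 7 numbers: the gripper's target within -1 to 1 (fully open at 1, half-way at 0, shut at -1), then the shift along the tool's x, y, z in mm, then the turn, a rotation vector about the tool's x, y, z in rad. In form: [[claw, tx, ty, tz, ax, ay, az], ...]. A call has 1 to 10 rows; each row is the pose to reach, as a shift and turn from the pose measured when the call began, along the tool's axes at that moment; what a row does not reach only later rows make up. A row lasts 1/10 s, in which the tool goes at most 50 mm and 8.59 degrees, less where a joint would pass 70% of its speed; a pose out of reach is approached as far as the arm can. A call with a gripper value outside its range is refused whole. The fingers move at their own pace and stop on an object; "force" is the grip in N (left out, the last holds). Time passes only in rows, so rows that repeat a pose let the fingers close. It gives the time, the measured TCP pose, the force and the opening at its end, in the units of the state.
- arm.observe(): the state, without advancing time (a new reading comes with each control period).
- arm.get_image(name): name is "scene" or "top"; returns a dict with "img" (400x640x3 uint8, blue, green, red), "depth" (400x640 float32, m along the optical axis (not along the pixel's ray), 0 where there is no reading), "K" (3x3 intrinsics, pixels), "k1" (the pictures are not rectified: a ray, as slopes to the right and down, at radius r is drawn at 1 + k1 r^2 times it, then the intrinsics apply), "rvec" (rotation vector, rad) and "tvec" (3), from world to camera coordinates, as OpenCV has them. Camera axes: x right, y down, z forward; pixel columns grow to the right and rows downward; lengths in m; the calibration is good to about 2 mm. A picture is of the moment at which its call begins.
- arm.sign_off(): hands the job in, once; it reports no verdict.
Trained networks look in a picture, given as the dict that the camera call returned (one of the last four; its "shot" number tells which), for a name from the list of things; names that differ only in an ending like _2 or _b are one class to them, and where a whole thing is asked for, a point or a joint stands for the part that bears it (a point fixed in the world has none). Each returns a list of dicts, best first, with "score" (0 to 1); they miss things now and then, are a little off and sometimes report something else, mostly with a low value. They report only what shows in the picture. A call takes as long as a camera call.
- arm.look_for(picture, query): "box" ([left, top, width, height] as shares, 0 to 1, of the picture: columns of its width, rows of its height, round what is visible of it).
The state is a dict: "clock": time; "joints": joint angles; "dq": joint speeds; "joint_efforts": joint torques, N m; "position": TCP position; "ee_rot": TCP orientation; "force": force on the tool from outside, world axes, zero at the start; "ft_torque": the same for the moment, N m; "width": opening from 0.0 (shut) to 1.0 (fully open).
Only numpy, scipy, OpenCV 4.12 (cv2) and the standard library are available. Lean on these libraries where they do the work, as an engineer would, in place of code of your own. Each camera call takes 0.05 s, during which the arm holds its last target. There are 200 camera calls.

## Task

Load the drill jig: put the fingertips on the blue slide plate behind its black rib, press the plate down hard against its sprung bed and, still pressing, slide it under the dark clamp bar and the leaf spring until its nose is home against the end stop. Then take the hand away so that the jig keeps hold of the plate. Never lift the plate, and leave the tin, the padlock and the nut where they are.

Things in the scene. Friction and masses are not known exactly. Their poses are not given: they have to be found in the camera images.
- drill_jig: Drill jig fixed to the bench: plywood base 12 mm thick, jig x = -170 to 105 mm, 120 mm wide; two aluminium guide rails 59 mm apart, tops at z = 38 mm; at the end a grey bridge (x = 20 to 86 mm, 96 mm wide, top z = 51 mm, window over the leaf spring, brass bush to 57 mm). Origin on the bench top, z up; +x is the way the plate must slide. Position and yaw vary.
- clamp_bar (a point): Middle of the lower front edge of the dark clamp bar of the bridge, where the plate enters: jig x = 20 mm, z = 38.5 mm. The bar is rigid: a plate whose top is higher than this is stopped by it. Axes as the jig.
- stop_face (a point): Middle of the steel end stop's face under the bridge, jig x = 80 mm, z = 28 mm; the plate's nose ends against it. Axes as the jig.
- bed (a joint): Depth to which the white slippery sprung bed between the rails is pressed: 0 (up, top at z = 28 mm) to 0.010 m (bottomed). It stays level. Its springs push up with 7 N at the top, 16 N at the bottom. The plate must go down about 6 mm to clear the clamp bar; 7.5 to 9 mm is a good depth and takes some 11 to 13 N from the fingers.
- leaf (a joint): Leaf spring 30 mm wide, 40 mm long, held at the clamp bar and sloping down along the travel: 0 as it hangs (tip at about z = 31 mm, 52 mm past the bar's front edge), up to 0.26 rad as the plate lifts it. It presses on the plate with about 2.5 to 5 N and drags on it.
- slide_plate: Loose blue plate, 150 (x, nose at +x) x 56 x 16 mm, 0.25 kg, lying on the bed between the rails, nose 13 to 32 mm short of the clamp bar. Origin: centre of its underside; axes as the jig. Top at z = 44 mm at first. A black rib, 8 mm (x) x 44 mm, 9 mm tall, crosses its top at plate x = -22 mm. Home: origin at jig x = 5 mm, held down there by the bar and leaf when let go.
- press_spot (a point): On the plate's top face, on its centreline, 18 mm behind the rear face of the rib (plate x = -44 mm); three dark grip lines lie near it. Flat top from the rib's rear face back to the plate's tail, 49 mm.
- screw_tin: Bystander: yellow and silver tin, 70 mm across, 70 mm tall, loose beside the jig; origin centre of underside. Not to be moved.
- brass_padlock: Bystander: brass padlock lying flat, 61 x 40 x 17 mm, loose beside the jig; origin centre of underside. Not to be moved.
- hex_nut: Bystander: steel hexagon nut, 30 x 26 x 13 mm, loose beside the jig; origin centre of underside. Not to be moved.

How it is judged:
By the outcome, as a careful person would: the job done as asked, in the order asked, and still so for the second after the job is handed in, with the robot touching nothing.
It also fails if it takes over 40 s, if anything falls off the work surface, if the arm or the gripper's body presses on something with over 40 N, if the wrist force passes 120 N, or if a joint passes its speed limit or range.

## Working session

There is one attempt and no reset: what is moved stays moved. The work goes in short steps, Python scripts to look and compute and a tool call to move; the robot and the scene stay as the last step left them, time stands still between calls to the robot, and variables do not carry over. Pictures are saved under pics/ and viewed, on a budget of 10 in all, crops included, one or two more only if the job needs it, and the job is handed in when it is done.

Besides the shell and the picture viewer there is one more tool, called after ">>>" as name(argument=value, ...), one argument or row to a line, values as JSON. play_rows: Moves the arm, as the interface text tells. Its arguments: {"type":"object","properties":{"motion":{"type":"array"},"force":{"type":"number"}},"required":["motion"]}

```bash
mkdir -p pics; cat > h.py <<'E'
import numpy as np,cv2
from cell import arm
from scipy.spatial.transform import Rotation as R
def cloud(p):
    K=p["K"];h,w=p["depth"].shape
    u,v=np.meshgrid(np.arange(w),np.arange(h))
    xd=(u-K[0,2])/K[0,0];yd=(v-K[1,2])/K[1,1]
    x,y=xd.copy(),yd.copy()
    for _ in range(8):
        f=1+p["k1"]*(x*x+y*y);x=xd/f;y=yd/f
    d=p["depth"];c=np.stack([x*d,y*d,d],-1)
    Rm=R.from_rotvec(np.ravel(p["rvec"])).as_matrix()
    W=(c-np.ravel(p["tvec"]))@Rm
    W[d<=0]=np.nan
    return W
E
python3 - <<'E'
from h import *
print(arm.observe())
for n in["top","scene"]:
    p=arm.get_image(n);cv2.imwrite(f"pics/{n}0.png",p["img"])
    W=cloud(p)
    for q in["drill_jig","slide_plate","press_spot","clamp_bar","screw_tin","brass_padlock","hex_nut"]:
        for r in arm.look_for(p,q)[:1]:
            b=np.array(r["box"])*[640,400,640,400];u,v=int(b[0]+b[2]/2),int(b[1]+b[3]/2)
            print(n,q,round(r["score"],2),b.round(),W[v,u].round(3))
E
```

```text
{'clock': 0.0, 'joints': array([ 1.22837797,  0.43519758,  0.02494356,  1.5740839 , -0.0115736 ,
        1.13395324, -0.07507511]), 'dq': array([-7.68314990e-04,  9.49862145e-04, -7.41155050e-04,  7.62495074e-04,
        1.06977749e-03,  6.04048040e-05,  1.27094059e-03]), 'joint_efforts': array([ 3.32244808e-04, -6.67853308e+01,  9.84687880e-01, -3.14460397e+01,
       -6.08412805e-02,  4.29440523e-02,  1.37794123e-04]), 'position': array([ 0.14829202, -0.60665015,  0.2259655 ]), 'ee_rot': array([-2.47058425e+00,  1.93926886e+00,  1.98438746e-03]), 'force': array([ 0.68420551,  0.16160228, -0.72839309]), 'ft_torque': array([-0.04669905,  0.00931306,  0.02062268]), 'width': 0.9990533615799927}
top drill_jig 0.9 [285. 173. 141.  78.] [ 0.537 -0.176  0.047]
top slide_plate 0.9 [338. 193.  77.  40.] [ 0.536 -0.217  0.044]
top press_spot 0.85 [334. 194.  79.  37.] [ 0.536 -0.211  0.044]
top clamp_bar 0.94 [285. 172. 141.  79.] [ 0.537 -0.176  0.047]
top screw_tin 0.89 [302. 243.  37.  39.] [ 0.437 -0.109  0.049]
top brass_padlock 0.9 [310. 145.  31.  20.] [ 0.656 -0.115  0.015]
top hex_nut 0.75 [286. 174. 140.  75.] [ 0.537 -0.178  0.043]
scene drill_jig 0.86 [297. 185. 130.  90.] [ 0.512 -0.205  0.044]
scene slide_plate 0.84 [335. 202.  76.  48.] [ 0.529 -0.219  0.044]
scene press_spot 0.61 [333. 205.  78.  43.] [ 0.529 -0.217  0.043]
scene clamp_bar 0.61 [291. 183. 135.  91.] [ 0.514 -0.196  0.041]
scene screw_tin 0.87 [282. 215.  38.  50.] [ 0.411 -0.124  0.066]
scene brass_padlock 0.58 [337. 184.  28.  15.] [ 0.657 -0.113  0.009]
```

```bash
python3 - <<'E'
from h import *
a=cv2.imread("pics/top0.png")[130:310,250:450];b=cv2.imread("pics/scene0.png")[150:310,250:450]
cv2.imwrite("pics/c1.png",cv2.resize(a,None,fx=4,fy=4,interpolation=2)[:600])
cv2.imwrite("pics/c2.png",cv2.resize(b,None,fx=3.5,fy=3.5,interpolation=2))
E
```

```text
(no output)
```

View pics/c1.png

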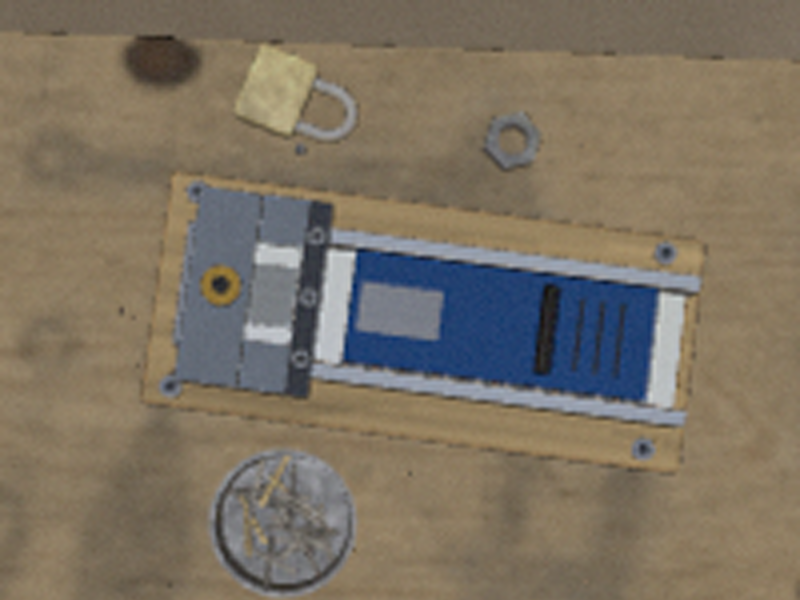

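View pics/c2.png

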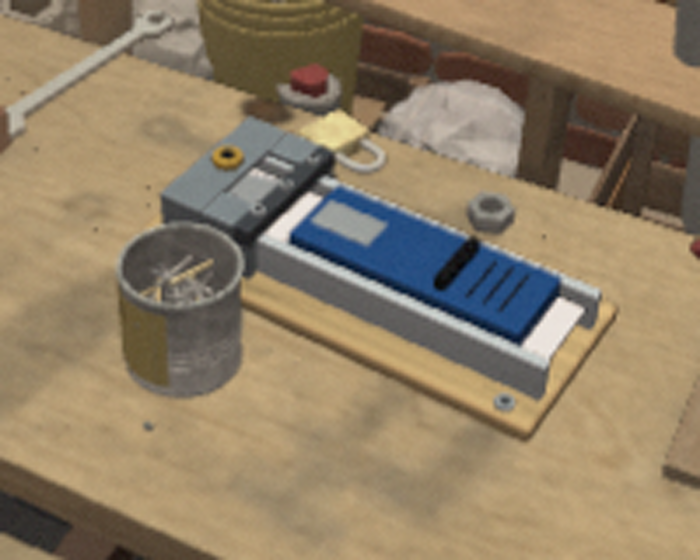

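The plate's nose points left in the top view (+y world), with the bridge beyond it; the padlock and nut lie on the far side and the tin on the near side, all clear of the rails. In the crop, the rib is at about (547,330) and the grip lines are centred on (599,337).

```bash
cat >> h.py <<'E'
def plate(n="top"):
    p=arm.get_image(n);W=cloud(p);hsv=cv2.cvtColor(p["img"],cv2.COLOR_BGR2HSV)
    m=cv2.inRange(hsv,(100,120,40),(125,255,255))>0
    m&=(abs(W[...,0]-.54)<.12)&(abs(W[...,1]+.2)<.18)&(W[...,2]<.06)
    P=W[m];r=cv2.minAreaRect((P[:,:2]*1000).astype(np.float32))
    dark=(hsv[...,2]<45)&(abs(W[...,0]-.54)<.035)&(W[...,1]>-.30)&(W[...,1]<-.2)
    D=W[dark]
    return p,W,r,P,D
E
python3 - <<'E'
from h import *
p,W,r,P,D=plate()
print(r,cv2.boxPoints(r),np.median(P[:,2]),len(P))
print("rib",len(D),np.nanmedian(D,0),np.nanmin(D,0),np.nanmax(D,0))
g=lambda x,y:W[int(130+y/4),int(250+x/4)].round(4)
for c in[(547,330),(599,337),(310,300),(600,270),(595,402),(400,245),(395,378),(220,265)]:print(c,g(*c))
print(R.from_rotvec(arm.observe()["ee_rot"]).as_matrix().round(3))
E
```

```text
((539.4917602539062, -214.1253204345703), (147.83447265625, 57.191307067871094), 83.35816955566406) [[ 502.53857 -284.23904]
 [ 559.34607 -290.8539 ]
 [ 576.44495 -144.0116 ]
 [ 519.63745 -137.39673]] 0.044569200029025674 1725
rib 61 [ 0.53938405 -0.23555007  0.05340755] [ 0.51610292 -0.24086144  0.04780189] [ 0.55681653 -0.23146141  0.05663177]
(547, 330) [ 0.5356 -0.2355  0.0525]
(599, 337) [ 0.5326 -0.2615  0.0468]
(310, 300) [ 0.5473 -0.121   0.0537]
(600, 270) [ 0.5667 -0.2643  0.0411]
(595, 402) [ 0.5017 -0.2609  0.0391]
(400, 245) [ 0.5771 -0.1658  0.0407]
(395, 378) [ 0.512  -0.1628  0.0368]
(220, 265) [ 0.5639 -0.0781  0.0564]
[[ 0.237 -0.971  0.   ]
 [-0.971 -0.237 -0.   ]
 [ 0.    -0.    -1.   ]]
```

>>> play_rows(
  motion=[
    [-1,-125,-229,30,0,0,-0.6],
    [-1,-125,-229,30,0,0,-0.6],
    [-1,-125,-229,30,0,0,-0.6],
    [-1,-249,-459,60,0,0,-1.222],
    [-1,-249,-459,60,0,0,-1.222],
    [-1,-249,-459,60,0,0,-1.222],
    [-1,-249,-459,60,0,0,-1.222],
    [-1,-249,-459,60,0,0,-1.222],
    [-1,-249,-459,60,0,0,-1.222],
    [-1,-249,-459,60,0,0,-1.222],
  ],
  force=20,
)

```text
clock: 1.85
position: [0.5175, -0.2722, 0.1696]
ee_rot: [3.137, -0.171, 0.001]
force: [0.6, -0.4, 0.3]
width: 0.176
```

>>> play_rows(
  motion=[
    [-1,15.5,-18,20,0,0,0],
    [-1,15.5,-18,55,0,0,0],
    [-1,15.5,-18,80,0,0,0],
    [-1,15.5,-18,95,0,0,0],
    [-1,15.5,-18,95,0,0,0],
    [-1,15.5,-18,95,0,0,0],
  ],
)

```text
clock: 2.45
position: [0.5353, -0.2564, 0.0754]
ee_rot: [3.136, -0.171, 0.002]
force: [0.5, 0.2, 0.3]
width: 0.006
```

```bash
python3 - <<'E'
from h import *
s=arm.observe();print(s["position"],s["ee_rot"],s["force"],s["width"])
a=arm.get_image("top")["img"][140:290,270:450];b=arm.get_image("scene")["img"][150:300,270:450]
cv2.imwrite("pics/c3.png",cv2.resize(np.hstack([a,b]),None,fx=2.2,fy=2.2,interpolation=2))
E
```

```text
[ 0.53534649 -0.25636503  0.0753831 ] [ 3.13637282e+00 -1.71381176e-01  1.82069148e-03] [0.53843441 0.21337454 0.29513884] 0.005932268936244869
```

View pics/c3.png

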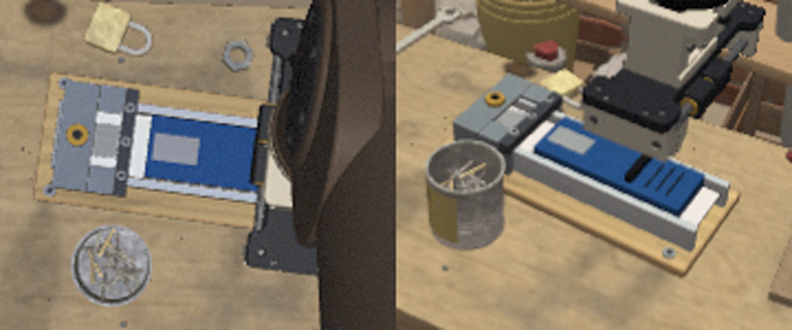

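The fingers are shut and over the tail half of the plate, and the bystanders are untouched. Next I lower the fingers onto it.

>>> play_rows(
  motion=[
    [-1,0,0,12,0,0,0],
    [-1,0,0,22,0,0,0],
    [-1,0,0,28,0,0,0],
    [-1,0,0,31,0,0,0],
    [-1,0,0,32.5,0,0,0],
    [-1,0,0,32.5,0,0,0],
  ],
)

```text
clock: 3.15
position: [0.5356, -0.2565, 0.0435]
ee_rot: [3.136, -0.171, 0.003]
force: [-2.6, -0.3, 3.3]
width: 0.007
```

>>> play_rows(
  motion=[
    [-1,0,0,2,0,0,0],
    [-1,0,0,4,0,0,0],
    [-1,0,0,6,0,0,0],
    [-1,0,0,8,0,0,0],
    [-1,0,0,8,0,0,0],
    [-1,0,0,8,0,0,0],
  ],
)

```text
clock: 3.75
position: [0.5358, -0.2565, 0.0362]
ee_rot: [3.136, -0.171, 0.004]
force: [-3.4, 1.2, 10.6]
width: 0.003
```

>>> play_rows(
  motion=[
    [-1,0,0,1.5,0,0,0],
    [-1,0,-2,1.5,0,0,0],
    [-1,0,-5,1.5,0,0,0],
    [-1,0,-9,1.5,0,0,0],
    [-1,0,-13,1.5,0,0,0],
    [-1,0,-17,1.5,0,0,0],
    [-1,0,-21,1.5,0,0,0],
    [-1,0,-25,1.5,0,0,0],
  ],
)

```text
clock: 4.55
position: [0.5394, -0.2344, 0.0359]
ee_rot: [3.132, -0.174, 0.008]
force: [-2.6, -5.5, 10.5]
width: 0.005
```

```bash
python3 - <<'E'
from h import *
s=arm.observe();print(s["position"],s["force"])
b=arm.get_image("scene")["img"][160:290,280:440]
cv2.imwrite("pics/c4.png",cv2.resize(b,None,fx=4,fy=4,interpolation=2))
E
```

```text
[ 0.53939955 -0.23436758  0.03588541] [-2.60563799 -5.46884928 10.45550851]
```

View pics/c4.png

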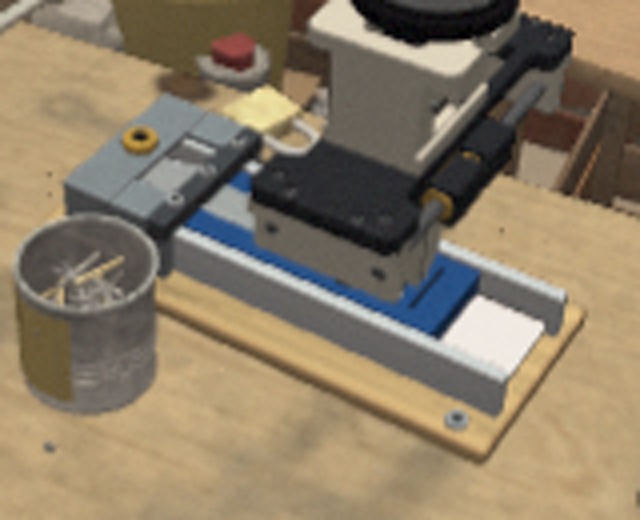

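The plate followed the fingers and its nose looks to be under the bar; more bare bed now shows behind the tail. I'll measure the tail.

```bash
cat >> h.py <<'E'
def tail():
    p=arm.get_image("scene");W=cloud(p);hsv=cv2.cvtColor(p["img"],cv2.COLOR_BGR2HSV)
    m=cv2.inRange(hsv,(100,120,40),(125,255,255))>0
    m&=(abs(W[...,0]-.54)<.06)&(abs(W[...,1]+.2)<.12)&(W[...,2]<.05)&(W[...,2]>.02)
    P=W[m];s=(P[:,:2]-[.5395,-.2141])@np.array([.110,.994])*1000
    t=W[m][(s<np.percentile(s,25))&(W[m][:,2]>.03)]
    print("tail s",np.percentile(s,[0.5,2,5]).round(1),"z near tail",np.percentile(t[:,2],[50,90]).round(4),len(P))
    s=arm.observe();print(s["position"].round(4),s["force"].round(1),s["clock"])
E
python3 -c "
from h import *
tail()"
```

```text
tail s [-50.1 -49.8 -49.2] z near tail [0.0358 0.0372] 456
[ 0.5395 -0.2334  0.0359] [-2.2 -3.3 10.3] 4.65
```

Plate top is at z = 36 mm, about 8 mm deep, and it has moved 24 mm with the fingers. Continuing.

>>> play_rows(
  motion=[
    [-1,0,-4,1,0,0,0],
    [-1,0,-8,1,0,0,0],
    [-1,0,-12,1,0,0,0],
    [-1,0,-16,1,0,0,0],
    [-1,0,-20,1,0,0,0],
    [-1,0,-24,1,0,0,0],
    [-1,0,-28,1,0,0,0],
    [-1,0,-32,1,0,0,0],
  ],
)

```text
clock: 5.45
position: [0.5442, -0.2042, 0.0359]
ee_rot: [3.13, -0.175, 0.013]
force: [-1.8, -6.7, 6.5]
width: 0.009
```

```bash
python3 -c "
from h import *
tail()"
```

```text
tail s [-27.  -26.6 -26.3] z near tail [0.0355 0.0368] 437
[ 0.5443 -0.2036  0.0359] [-0.3 -6.3  6.8] 5.5
```

>>> play_rows(
  motion=[
    [-1,0,0,2,0,0,0],
    [-1,0,-4,2,0,0,0],
    [-1,0,-8,2,0,0,0],
    [-1,0,-12,2,0,0,0],
    [-1,0,-16,2,0,0,0],
    [-1,0,-20,2,0,0,0],
    [-1,0,-23,2,0,0,0],
  ],
)

```text
clock: 6.2
position: [0.5465, -0.1844, 0.0344]
ee_rot: [3.126, -0.179, 0.013]
force: [-3.9, -9.8, 7.6]
width: 0.004
```

```bash
python3 -c "
from h import *
tail()"
```

```text
tail s [-7.5 -7.1 -6.7] z near tail [0.0345 0.0356] 388
[ 0.5466 -0.1838  0.0344] [-4.6 -9.7  8.1] 6.25
```

>>> play_rows(
  motion=[
    [-1,0,-3,0.5,0,0,0],
    [-1,0,-6,0.5,0,0,0],
    [-1,0,-9,0.5,0,0,0],
    [-1,0,-9,0.5,0,0,0],
  ],
)

```text
clock: 6.65
position: [0.5473, -0.1778, 0.0345]
ee_rot: [3.122, -0.181, 0.013]
force: [-3.9, -6.7, 9.2]
width: 0.003
```

```bash
python3 -c "
from h import *
tail()"
```

```text
tail s [-0.8 -0.4  0.1] z near tail [0.0341 0.0355] 379
[ 0.5473 -0.1778  0.0344] [-5.3 -6.6  8.9] 6.7
```

>>> play_rows(
  motion=[
    [-1,0,-3,0.5,0,0,0],
    [-1,0,-6,0.5,0,0,0],
    [-1,0,-9,0.5,0,0,0],
    [-1,0,-11,0.5,0,0,0],
    [-1,0,-11,0.5,0,0,0],
  ],
)

```text
clock: 7.2
position: [0.5474, -0.1765, 0.0346]
ee_rot: [3.112, -0.192, 0.013]
force: [-5.8, -24.5, 8.1]
width: 0.004
```

```bash
python3 -c "
from h import *
tail()"
```

```text
tail s [0.4 0.7 1.1] z near tail [0.0343 0.0358] 385
[ 0.5474 -0.1765  0.0346] [ -6.  -24.    6.8] 7.25
```

Push force jumped to 24 N and the motion stopped after 75 mm of travel, so the nose is against the stop. I'll ease the push off while still pressing, then rise slowly.

>>> play_rows(
  motion=[
    [-1,0,-0.5,0.5,0,0,0],
    [-1,0,-0.2,0.3,0,0,0],
    [-1,0,0,-1,0,0,0],
    [-1,0,0.3,-2.5,0,0,0],
    [-1,0,0.5,-4,0,0,0],
    [-1,0,1,-6,0,0,0],
    [-1,0,1.5,-9,0,0,0],
    [-1,0,2,-14,0,0,0],
    [-1,0,2,-25,0,0,0],
    [-1,0,2,-40,0,0,0],
  ],
)

```text
clock: 8.25
position: [0.5465, -0.1771, 0.0751]
ee_rot: [3.112, -0.191, 0.011]
force: [-0.1, -0.6, -0.2]
width: 0.005
```

>>> play_rows(
  motion=[
    [-1,0,20,-40,0,0,0],
    [-1,0,60,-90,0,0,0],
    [-1,0,110,-140,0,0,0],
    [-1,0,160,-150,0,0,0],
    [-1,0,210,-150,0,0,0],
    [-1,0,250,-150,0,0,0],
    [-1,0,250,-150,0,0,0],
    [-1,0,250,-150,0,0,0],
  ],
)

```text
clock: 9.05
position: [0.5129, -0.426, 0.2314]
ee_rot: [3.11, -0.2, 0.011]
force: [0.0, -0.5, -0.0]
width: 0.009
```

```bash
python3 - <<'E'
from h import *
tail()
p,W,r,P,D=plate()
print(r,cv2.boxPoints(r).round(1),np.median(P[:,2]))
for q in["screw_tin","brass_padlock","hex_nut"]:
    for x in arm.look_for(p,q)[:1]:print(q,round(x["score"],2),(np.array(x["box"])*[640,400,640,400]).round())
a=p["img"][130:280,260:450];b=arm.get_image("scene")["img"][150:300,260:450]
cv2.imwrite("pics/c5.png",cv2.resize(np.hstack([a,b]),None,fx=2.1,fy=2.1,interpolation=2))
cv2.imwrite("pics/top5.png",p["img"])
E
```

```text
tail s [0.4 0.9 1.7] z near tail [0.0386 0.04  ] 773
[ 0.5141 -0.423   0.2312] [ 0.1  1.9 -0.6] 9.1
((547.48828125, -153.15359497070312), (123.13182067871094, 55.093711853027344), 83.1638412475586) [[ 512.8 -211. ]
 [ 567.5 -217.6]
 [ 582.2  -95.3]
 [ 527.5  -88.7]] 0.038996391572170684
screw_tin 0.78 [301. 242.  34.  37.]
brass_padlock 0.77 [310. 143.  32.  23.]
hex_nut 0.47 [374. 155.  13.  15.]
```

View pics/c5.png

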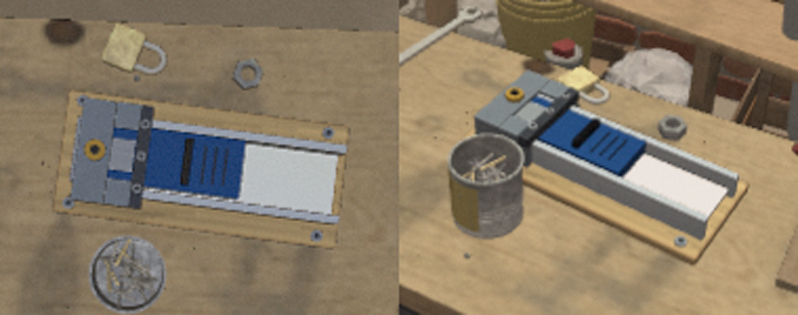

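The plate stays under the bar with its top at z ≈ 39 mm, its tail did not move on release, and the bystanders are where they were. One metric check of home against the jig's fixed parts.

```bash
python3 - <<'E'
from h import *
p=arm.get_image("top");W=cloud(p);d=np.array([.110,.994]);n=np.array([.994,-.110])
s=(W[...,:2]-[.5395,-.2141])@d*1000;t=(W[...,:2]-[.5395,-.2141])@n*1000;z=W[...,2]*1000
for t0 in(-52,-44,44,52):  # base strips: extents
    m=(abs(t-t0)<3)&(z>7)&(z<17);print("base",t0,np.percentile(s[m],[1,99]).round(1),m.sum())
    m=(abs(t-t0)<3)&(z>46)&(z<56);print("bridge",t0,np.percentile(s[m],[1,99]).round(1) if m.any() else 0)
for t0 in(-10,0,10):
  m=(abs(t-t0)<4)&(s>-15)&(s<180);o=np.argsort(s[m]);g=p["img"].max(-1)[m]
  print([(int(a),int(b),int(c)) for a,b,c in zip(s[m][o],z[m][o],g[o])][::4])
E
```

```text
base -52 [-97.3 631.8] 461
bridge -52 0
base -44 [-98.6 633. ] 374
bridge -44 [ 88.4 152.8]
base 44 [-280.4  459.8] 473
bridge 44 [ 87.9 597.2]
base 52 [-287.1  437.2] 524
bridge 52 0
[(-14, 23, 192), (-12, 21, 194), (-10, 22, 191), (-8, 22, 194), (-6, 21, 194), (-4, 22, 199), (0, 39, 142), (0, 37, 113), (2, 38, 110), (4, 37, 112), (6, 39, 112), (8, 39, 117), (10, 39, 114), (12, 39, 117), (14, 40, 66), (16, 40, 102), (18, 37, 118), (20, 40, 117), (22, 39, 118), (23, 42, 99), (25, 36, 70), (27, 39, 108), (29, 40, 117), (31, 38, 119), (33, 39, 108), (35, 41, 68), (37, 39, 104), (39, 39, 113), (41, 38, 110), (43, 41, 115), (45, 38, 115), (47, 47, 70), (49, 43, 37), (51, 51, 40), (53, 46, 38), (54, 41, 51), (56, 40, 105), (58, 37, 114), (60, 38, 114), (62, 38, 113), (64, 40, 116), (66, 38, 115), (68, 39, 113), (70, 37, 111), (72, 39, 115), (74, 39, 116), (76, 37, 114), (78, 39, 114), (80, 41, 112), (82, 39, 114), (84, 38, 112), (86, 39, 115), (88, 48, 78), (90, 52, 67), (92, 50, 65), (94, 53, 66), (96, 49, 67), (97, 52, 63), (100, 38, 53), (102, 39, 144), (104, 41, 147), (105, 43, 137), 
[... 2793 characters left out ...]
87, 40, 97), (89, 50, 76), (91, 53, 65), (93, 53, 75), (94, 50, 68), (96, 51, 65), (98, 50, 70), (101, 40, 110), (102, 41, 134), (104, 42, 137), (106, 43, 139), (108, 40, 137), (110, 43, 142), (112, 44, 138), (114, 41, 138), (116, 42, 137), (118, 42, 138), (120, 41, 137), (122, 55, 94), (124, 49, 115), (126, 52, 122), (128, 52, 122), (130, 49, 108), (131, 55, 140), (133, 56, 142), (136, 51, 117), (138, 50, 120), (140, 53, 125), (142, 52, 119), (144, 52, 123), (146, 49, 121), (148, 51, 123), (150, 49, 121), (152, 52, 121), (154, 41, 117), (156, 43, 134), (161, 11, 122), (163, 11, 154), (165, 13, 161), (167, 8, 156), (169, 11, 162), (171, 10, 163), (174, 0, 137), (176, -1, 137), (178, 0, 140)]
```

```bash
python3 -c "
from h import *
tail();print(arm.sign_off())"
```

```text
tail s [0.3 0.7 1.5] z near tail [0.0387 0.04  ] 776
[ 0.5155 -0.4204  0.2309] [-0.1 -0.2 -0.8] 9.45
the job is handed in; nothing more can be done
None
```

The drill jig is loaded: the plate is home against the end stop, the jig is holding it, and I have handed the job in (robot clock 9.45 s). With the fingers shut I pressed the plate down about 8–9 mm. Still pressing, I slid it about 75 mm under the clamp bar and leaf spring until the push force rose to about 24 N and it stopped. I then eased the push off, rose slowly and backed well away.

**Last checks:**
- **Position:** the rib's centre is at jig x ≈ -17 mm, where it should be when home. The tail edge read about -69 mm against -70 mm expected, within the measuring error.
- **Held down:** the plate's top is at z ≈ 39 mm, under the bar, and the tail did not move after release or by the time I handed in.
- **Bystanders:** the tin, padlock and nut look unmoved in the picture, and the tin and padlock detection boxes agree to 3 px. The nut rests on the picture alone, because its first detection was wrong.
- **Hand:** it is clear of the jig, with almost no force on the tool.

**Worth noting:** the fingers slipped about 7 mm on the plate partway through the slide, towards the rib. The bed was also pressed to about 9.5 mm near the end, slightly past the suggested 7.5–9 mm.

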